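Take the sprung bayonet cap off the robot car's battery tube

TASK

Open the battery tube of the robot car: grip the bar of its sprung cap, press the cap down gently until it just bottoms, twist it counter-clockwise (seen from above) while it is down until it comes free and springs up, and never load it with more than about 40 N on its tube. Lift the cap out and set it down upright, bar up, in the round steel parts bowl without dropping it, and leave the other things on the bench alone.

Things in the scene. Friction and masses are not known exactly. Their poses are not given: they have to be found in the camera images.
- car: Four-wheeled robot car, 264 mm long (x), 180 mm wide, on blocks, fixed to the bench. Origin on the bench right below the axis of its upright battery tube, an aluminium collar 66 mm in diameter whose rim is 105 mm above the bench. Other parts of the car are lower than 95 mm.
- tube_rim (a point): Centre of the tube's mouth at rim height; axes as the car's. The cap is locked with its x axis 62 to 70 degrees clockwise of the car's x seen from above. Press down first, then, kept down, twist counter-clockwise about 66 degrees till the lugs are in line with the slots (cap's x along the car's x); a hard end stop follows 6 degrees later.
- tube_slot (a point): Middle of one of the two lug slots in the tube's rim, 22 mm from its centre along the car's +x; the other is opposite, along -x. When the lugs are under the slots and the cap is let up, the spring raises it to 4 mm above its locked height and it lifts straight out. Side play of the stem 1.2 mm.
- cap: Grey plastic bayonet cap, 57 mm tall, 55 to 90 g. Origin at the centre of its foot, z up along its axis. Stem 30 mm in diameter; flange 56 mm in diameter, 24 to 29 mm above the foot; on it an upright grip bar along the cap's x, 46 mm long, 12 mm wide, 29 to 57 mm above the foot. Locked at the start, foot 10 mm below the rim. The half-turned cap fits equally.
- cap_lug (a point): Tip of one of the cap's two steel lugs, 23 mm from its axis along the cap's +x, at the foot (other lug opposite; each 7 mm wide, 5 mm thick). Locked, a 5 N spring holds the lugs up in catches 2 to 10 mm deep: the depth differs each time and cannot be seen.
- cap_bar (a point): Point on the cap's axis in its grip bar, 50 mm above the foot, 7 mm below the bar's top; axes as the cap's. Pressing meets a spring of 5 N plus 0.5 N per mm; the lugs clear the catches 2 to 10 mm down; 1.5 mm below that is a hard floor (3.5 to 11.5 mm down in all), where the force leaps from 7 to 11 N upward. Ease off the floor by about 0.5 mm to twist freely.
- bowl: Round steel parts bowl on a magnetic foot that stays put: 132 mm over the rim, 22 mm high, flat inner floor 4 mm above the bench and 110 mm across. Origin under its centre, on the bench.
- partsbox: Bystander: clear square-cornered parts box with dividers, 130 x 110 x 35 mm, loose. Origin under its centre.
- meter: Bystander: red multimeter lying flat, 80 x 140 x 35 mm. Origin under its centre.
- screwdriver: Bystander: yellow-handled screwdriver lying beyond the car. Origin under it.
- pliers: Bystander: small pliers with black grips lying beyond the car. Origin under the joint.

How it is judged:
By the outcome, as a careful person would: the job done as asked, in the order asked, and still so for the second after the job is handed in, with the robot touching nothing.
It also fails if it takes over 67 s, if anything falls off the work surface, if the arm or the gripper's body presses on something with over 40 N, if the wrist force passes 120 N, or if a joint passes its speed limit or range.

ROBOT

A 7-joint arm with a two-finger parallel gripper is mounted at the origin on the work surface. World frame = base frame: x ahead of the robot, y to its left, z up, the work surface at z = 0. Lengths are in m, angles in rad, forces in N, time in s.
With the tool pointing down it reaches from about 0.35 to 0.9 m from the base axis. Payload 8.1 kg.
Tool frame: the origin (TCP) lies midway between the tips of the shut fingers; the grasp point (between the pads) lies arm.grasp_offset behind it (arm.grasp_offset is the distance from the TCP to the grasp point, in m); z points along the fingers, y is the line along which they close (so a half turn about z gives the same grasp; the last joint's range is limited). The gripper opens to 92 mm and grips with 3 to 60 N. Pads are 19 mm wide; open, the fingers measure 130 mm over their backs; the gripper's body (75 mm by 190 mm) begins 47 mm behind the grasp point.
Start: joints at [1.144, 0.434, 0.025, 1.573, -0.012, 1.134, -0.075], TCP at [0.199, -0.593, 0.196] pointing down, gripper open.
Joint ranges: [-2.62, 2.62], [-0.44, 2.09], [-1.27, 1.32], [0.08, 2.57], [-1.32, 4.46], [0.12, 2], [-2.74, 2.74]. Speed limits (rad/s): [2.22, 2.22, 3.01, 3.01, 3.14, 3.14, 3.14].

INTERFACE

Orientations are given as a rotation vector (axis times angle).
In Python, from cell import observe, imaging, arm gives the robot as it stands.
- The arm moves only by the tool apply_moves, never from a script. Its argument "commands" is a list of rows, each a list of 5 numbers: the opening in per cent of the stroke, from 0 (shut) to 100 (fully open), then the shift along the world's x, y, z in units of 0.06 m (1.0 is 0.06 m), then the turn about the world's z in units of 0.5 rad (1.0 is 0.5 rad). A call has 1 to 12 rows; each row shifts and turns the commanded pose from where the row before left it; what a row does not reach is not made up. A row lasts 1/8 s, in which the tool goes at most 62.5 mm and 10.7 degrees, less where a joint would pass 70% of its speed; a pose out of reach is approached as far as the arm can. A call with a number of a shift or a turn outside -1 to 1 is refused whole. A call with a gripper value outside its range is refused whole. The fingers move at their own pace and stop on an object; "newtons" is the grip in N (left out, the last holds). Time passes only in rows, so rows that do not move let the fingers close. It gives the time, the measured TCP pose, the force, the opening and the grip force at its end, in the units of the state.
- observe(): the state, without advancing time (a new reading comes with each control period).
- imaging.get_image(name): name is "scene" or "top" or "wrist"; returns (picture, depth): 400x640x3 uint8, red, green, blue; 400x640 float32, m along the optical axis (not along the pixel's ray), 0 where there is no reading.
- imaging.camera_params(name): a dict with "camera_matrix" (3x3 intrinsics, pixels), "dist" ([k1, k2, p1, p2, k3] as OpenCV has them; the pictures are not rectified), "origin" and "rotation" of the camera in the world; the wrist camera has in their place "tool_from_camera" (4x4, takes a point from camera to tool coordinates, whose origin is the TCP and whose axes are the flange's). Camera axes: x right, y up, looking along -z (the intrinsics and any distortion apply to the point x, -y, -z); pixel columns grow to the right and rows downward; lengths in m; the calibration is good to about 2 mm. A picture is of the moment at which its call begins: read the wrist's pose just before it. camera_params takes no time and is no camera call.
- arm.sign_off(): hands the job in; it is judged then, once.
The state is a dict: "clock": time; "joints": joint angles; "dq": joint speeds; "joint_efforts": joint torques, N m; "position": TCP position; "ee_rot": TCP orientation; "force": force on the tool from outside, world axes, zero at the start; "ft_torque": the same for the moment, N m; "width": opening from 0.0 (shut) to 1.0 (fully open); "gripper_force": force on a finger pad.
Only numpy, scipy, OpenCV 4.12 (cv2) and the standard library are available. Lean on these libraries where they do the work, as an engineer would, in place of code of your own. Each camera call takes 0.05 s, during which the arm holds its last target. There are 200 camera calls.

## Working session

There is one attempt and no reset: what is moved stays moved. The work goes in short steps, Python scripts to look and compute and a tool call to move; the robot and the scene stay as the last step left them, time stands still between calls to the robot, and variables do not carry over. Pictures are saved under pics/ and viewed, at most 13 in all, crops included, and the job is handed in when it is done.

Besides the shell and the picture viewer there is one more tool, called after "Request:" as name(argument=value, ...), one argument or row to a line, values as JSON. apply_moves: Moves the arm, as the interface text tells. Its arguments: {"type":"object","properties":{"commands":{"type":"array"},"newtons":{"type":"number"}},"required":["commands"]}

```bash
mkdir -p pics; cat > h.py <<'E'
import numpy as np, cv2
from cell import observe, imaging, arm
from scipy.spatial.transform import Rotation as R
def cam(n,s=None):
    p=imaging.camera_params(n);K=np.array(p["camera_matrix"]);d=np.array(p["dist"])
    if "origin" in p: return K,d,np.array(p["origin"]),np.array(p["rotation"]).reshape(3,3)
    T=np.array(p["tool_from_camera"]);Rt=R.from_rotvec(s["ee_rot"]).as_matrix()
    return K,d,Rt@T[:3,3]+np.array(s["position"]),Rt@T[:3,:3]
def ray(c,uv):
    K,d,o,Rm=c
    q=cv2.undistortPoints(np.array(uv,float).reshape(-1,1,2),K,d).reshape(-1,2)
    return o,(np.c_[q[:,0],-q[:,1],-np.ones(len(q))])@Rm.T
def onplane(c,uv,z):
    o,v=ray(c,uv); return o+v*((z-o[2])/v[:,2])[:,None]
def proj(c,P):
    K,d,o,Rm=c; q=(np.atleast_2d(P)-o)@Rm; q=q*[1,-1,-1]
    return cv2.projectPoints(q,np.zeros(3),np.zeros(3),K,d)[0].reshape(-1,2)
def cloud(c,D):
    v,u=np.mgrid[:400,:640]; K,d,o,Rm=c
    _,r=ray(c,np.stack([u,v],-1).reshape(-1,2))
    return (o+r*D.reshape(-1,1)).reshape(400,640,3)
E
python3 - <<'E'
from h import *
s=observe();print(s, arm.grasp_offset)
for n in("top","scene","wrist"):
    s=observe();im,D=imaging.get_image(n);cv2.imwrite(f"pics/{n}0.png",im[...,::-1]);np.savez(f"{n}0.npz",im=im,D=D);print(n,cam(n,s)[2])
E
```

```text
{'clock': 0.0, 'joints': array([ 1.14437826,  0.43520228,  0.0249702 ,  1.574077  , -0.01159038,
        1.13400579, -0.07512494]), 'dq': array([ 0.00088085, -0.000597  ,  0.00029614, -0.00023066,  0.00056192,
        0.00169592,  0.00120415]), 'joint_efforts': array([ 8.75442420e-04, -6.67851591e+01,  9.85650681e-01, -3.14457572e+01,
       -6.04482251e-02,  4.28532623e-02,  1.49222215e-04]), 'position': array([ 0.19863286, -0.59201462,  0.19506562]), 'ee_rot': array([-3.09905005e+00, -5.06055266e-01,  6.18908471e-04]), 'force': array([-0.4517339 ,  0.4591295 ,  0.54647902]), 'ft_torque': array([-0.00565061,  0.02183242,  0.05828165]), 'gripper_force': 0.0, 'width': 1.0012070058891918} 0.0188Traceback (most recent call last):
  File "<stdin>", line 4, in <module>
  File "h.py", line 6, in cam
    if "origin" in p: return K,d,np.array(p["origin"]),np.array(p["rotation"]).reshape(3,3)
                                                       ~~~~~~~~~~~~~~~~~~~~~~~~~~~~~~~^^^^^
ValueError: cannot reshape array of size 3 into shape (3,3)
```

View pics/top0.png

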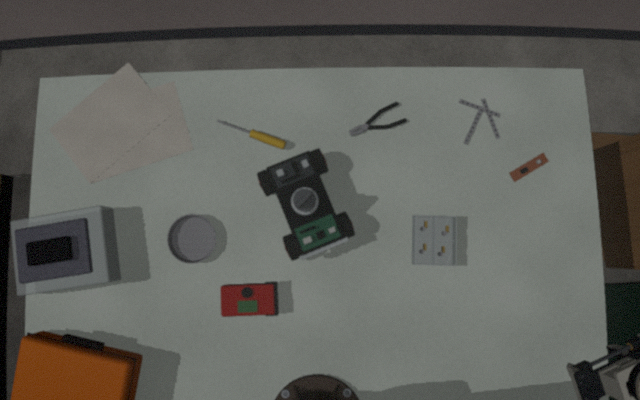

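The top view shows the car's cap at about (305,202), the bowl at (194,240), the meter at (249,299) and the parts box at (439,240). The camera rotation is a rotation vector, so I'll fix the helper.

```bash
sed -i 's/np.array(p\["rotation"\]).reshape(3,3)/R.from_rotvec(p["rotation"]).as_matrix()/' h.py
python3 - <<'E'
from h import *
for n in("top","scene"):
    s=observe();im,D=imaging.get_image(n);cv2.imwrite(f"pics/{n}1.png",im[...,::-1]);c=cam(n,s);print(n,c[2])
    P=cloud(c,D);P[D==0]=np.nan;np.savez(f"{n}.npz",im=im,D=D,P=P)
    if n=="top":
        for uv in [(305,202),(194,240),(249,299),(350,350)]: print(uv,P[uv[1],uv[0]].round(3))
        # car cap: flange/tubetop points
        sub=P[150:260,255:360].reshape(-1,3)
        for lo,hi in[(.095,.11),(.11,.135),(.135,.17)]:
            m=(sub[:,2]>lo)&(sub[:,2]<hi);q=sub[m];print(lo,m.sum(),q.mean(0).round(4) if len(q) else '',np.median(q,0).round(4) if len(q) else '')
        sb=P[205:270,160:230].reshape(-1,3)
        m=(sb[:,2]>.014)&(sb[:,2]<.03);q=sb[m]; 
        (x,y),r=cv2.minEnclosingCircle(q[:,:2].astype(np.float32));print("bowl",x,y,r,m.sum(),q[:,:2].min(0),q[:,:2].max(0))
        crop=cv2.resize(im[150:270,250:365,::-1],None,fx=5,fy=5,interpolation=cv2.INTER_CUBIC);crop=cv2.convertScaleAbs(crop,alpha=1.8);cv2.imwrite("pics/crop1.png",crop)
E
```

```text
top [ 0.45419998 -0.01264633  1.0947623 ]
(305, 202) [0.557 0.017 0.129]
(194, 240) [0.474 0.318 0.005]
(249, 299) [0.321 0.166 0.036]
(350, 350) [ 0.181 -0.091  0.002]
0.095 166 [0.5598 0.0199 0.1044] [0.5527 0.0184 0.1047]
0.11 314 [0.5612 0.02   0.1241] [0.5606 0.0195 0.1239]
0.135 112 [0.5618 0.0198 0.151 ] [0.5617 0.0205 0.1521]
bowl 0.4781700074672699 0.3217509686946869 0.06659640371799469 299 [0.41342418 0.25628279] [0.54463482 0.38656074]
scene [ 1.1129193  -0.23654448  0.85305196]
```

View pics/crop1.png

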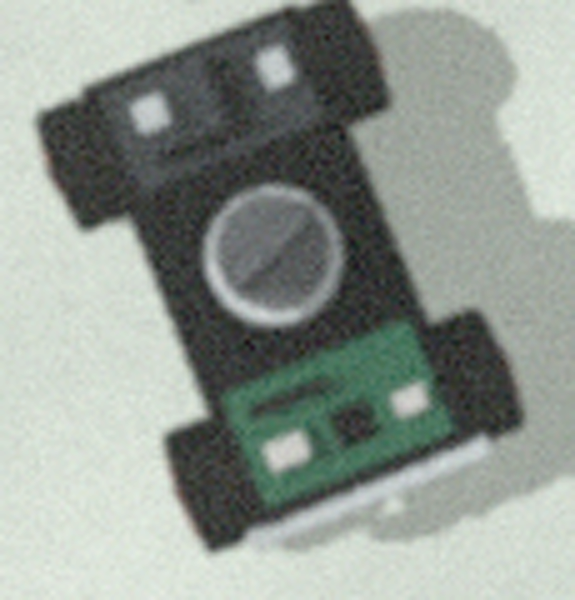

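View pics/scene1.png

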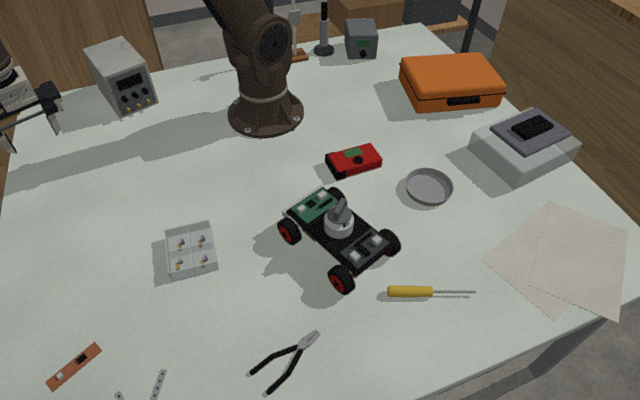

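The crop shows the bar on the cap at (275,250), running from lower left to upper right at about -45° in the world. The car points about +20°. The scene view agrees and shows clear space above the car, so I'll move over it.

Request:
apply_moves(
  commands=[
    [100, 0.2, 0.3, 0.4, 0.2],
    [100, 0.43, 0.73, 0.3, 0.28],
    [100, 0.43, 0.73, 0.3, 0.28],
    [100, 0.43, 0.73, 0.3, 0.28],
    [100, 0.43, 0.73, 0.2, 0.28],
    [100, 0.43, 0.73, 0, 0.28],
    [100, 0.43, 0.73, 0, 0.28],
    [100, 0.43, 0.73, 0, 0.28],
  ],
)

```text
clock: 1.15
position: [0.3919, -0.2664, 0.2859]
ee_rot: [2.394, 2.034, -0.0]
force: [-0.0, -0.3, 0.0]
width: 1.001
gripper_force: 0.0
```

Request:
apply_moves(
  commands=[
    [100, 0.43, 0.73, 0, 0.28],
    [100, 0.43, 0.73, 0, 0.28],
    [100, 0.43, 0.73, 0, 0.28],
    [100, 0.43, 0.73, 0, 0.28],
    [100, 0.43, 0.73, 0, 0.28],
    [100, 0.4, 0.7, 0, 0.28],
    [100, 0.23, 0.41, 0, 0.28],
    [100, 0, 0, 0, 0.18],
    [100, 0, 0, 0, 0],
    [100, 0, 0, 0, 0],
  ],
)

```text
clock: 2.4
position: [0.558, 0.0171, 0.2857]
ee_rot: [-1.034, -2.966, 0.001]
force: [0.8, 0.4, -0.3]
width: 1.001
gripper_force: 0.0
```

```bash
python3 - <<'E'
from h import *
z=np.load("top.npz");P=z["P"];im=z["im"]
sub=P[150:260,255:360].reshape(-1,3);q=sub[(sub[:,2]>.145)&(sub[:,2]<.17)]
print(len(q),cv2.fitLine(q[:,:2].astype(np.float32),cv2.DIST_L2,0,.01,.01).ravel(),cv2.minAreaRect(q[:,:2].astype(np.float32)))
q=sub[(sub[:,2]>.025)&(sub[:,2]<.095)]
r=cv2.minAreaRect(q[:,:2].astype(np.float32));print("car",r)
s=observe();print(s["position"],s["ee_rot"],s["joints"].round(2),s["force"])
im,D=imaging.get_image("wrist");c=cam("wrist",s);P=cloud(c,D);P[D==0]=np.nan
cv2.imwrite("pics/w1.png",im[...,::-1]);np.savez("w1.npz",im=im,D=D,P=P)
print(proj(c,[.56,.02,.152]))
for lo,hi in[(.098,.112),(.117,.13),(.143,.165)]:
    q=P[(P[...,2]>lo)&(P[...,2]<hi)&(np.hypot(P[...,0]-.56,P[...,1]-.02)<.05)]
    print(lo,len(q)); 
    if len(q)>50: print(q.mean(0),cv2.minEnclosingCircle(q[:,:2].astype(np.float32)),cv2.minAreaRect(q[:,:2].astype(np.float32)))
E
```

```text
101 [ 0.70948684 -0.7047187   0.561972    0.02020148] ((0.5622836351394653, 0.01947186142206192), (0.011316265910863876, 0.04465474188327789), 44.243587493896484)
car ((0.5594722032546997, 0.01833757758140564), (0.24930576980113983, 0.18160349130630493), 21.135915756225586)
[0.55804612 0.01706429 0.28569146] [-1.03392146e+00 -2.96636553e+00  6.05952324e-04] [ 0.38  0.35 -0.69  1.56  0.22  1.32  0.56] [ 0.80206456  0.38089955 -0.32368171]
[[326.58543111 182.35500081]]
0.098 460
[0.55436812 0.03029958 0.10495983] ((0.566795289516449, 0.02106088399887085), 0.033340297639369965) ((0.5650770664215088, 0.02238469570875168), (0.06555435061454773, 0.06186795234680176), 57.56287384033203)
0.117 1087
[0.56501081 0.02217522 0.12417157] ((0.5669384598731995, 0.021432865411043167), 0.028020450845360756) ((0.5664793252944946, 0.021388908848166466), (0.054541829973459244, 0.053725715726614), 47.904991149902344)
0.143 403
[0.56578399 0.02179036 0.15176226] ((0.5664452314376831, 0.02073390781879425), 0.02338508516550064) ((0.5667997598648071, 0.021089790388941765), (0.011997504159808159, 0.04592423886060715), 45.10419464111328)
```

View pics/w1.png

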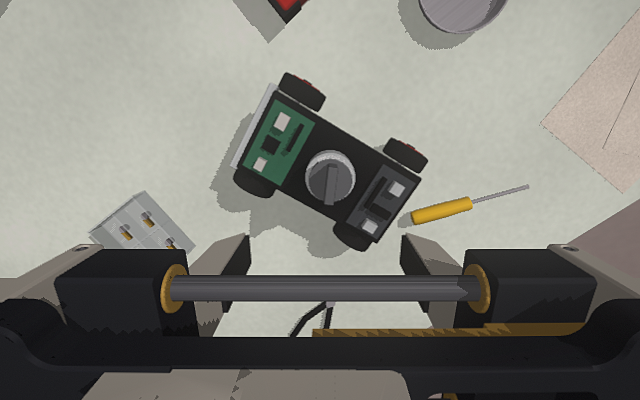

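The wrist view shows the cap's bar at about (330,185), between the fingers and clear of everything. I'll correct the yaw by -6.6°, centre and come down part way to check from near.

Request:
apply_moves(
  commands=[
    [100, 0.11, 0.06, -0.2, -0.23],
    [100, 0, 0, -0.5, 0],
    [100, 0, 0, -0.5, 0],
    [100, 0, 0, -0.4, 0],
    [100, 0, 0, 0, 0],
    [100, 0, 0, 0, 0],
  ],
)

```text
clock: 3.2
position: [0.5654, 0.0212, 0.1909]
ee_rot: [1.199, 2.902, 0.001]
force: [1.0, -0.1, 1.0]
width: 0.999
gripper_force: 0.0
```

```bash
cat > m.py <<'E'
from h import *
import sys
s=observe();print(s["position"],s["ee_rot"],s["force"])
im,D=imaging.get_image("wrist");c=cam("wrist",s);P=cloud(c,D);P[D==0]=np.nan
cv2.imwrite(f"pics/{sys.argv[1]}.png",im[...,::-1])
a=2*np.arctan2(s["ee_rot"][1],s["ee_rot"][0])-np.pi/2;print("tool y ang",np.degrees(a)%180)
for lo,hi in[(.098,.112),(.117,.13),(.143,.165)]:
    q=P[(P[...,2]>lo)&(P[...,2]<hi)&(np.hypot(P[...,0]-.565,P[...,1]-.02)<.04)]
    if len(q)>50: print(len(q),q.mean(0),cv2.minEnclosingCircle(q[:,:2].astype(np.float32)),cv2.minAreaRect(q[:,:2].astype(np.float32)))
E
python3 m.py w2
```

```text
[0.56536123 0.02122695 0.19093982] [1.19942629e+00 2.90240455e+00 9.72602861e-04] [ 1.01898742 -0.07514084  0.9614234 ]
tool y ang 45.0940215931084
800 [0.5543222  0.03405759 0.10488696] ((0.5669647455215454, 0.020806260406970978), 0.03332061320543289) ((0.5622391700744629, 0.02602301724255085), (0.0662151500582695, 0.052212078124284744), 42.02883529663086)
1924 [0.56527135 0.0225779  0.12415333] ((0.5669616460800171, 0.020858803763985634), 0.028074612841010094) ((0.5664227604866028, 0.021220650523900986), (0.05511001497507095, 0.05426909774541855), 46.99707794189453)
733 [0.56546815 0.02183678 0.15183951] ((0.5666381120681763, 0.021414531394839287), 0.02318667434155941) ((0.5663422346115112, 0.02100403979420662), (0.011325041763484478, 0.045518677681684494), 44.81767654418945)
```

View pics/w2.png

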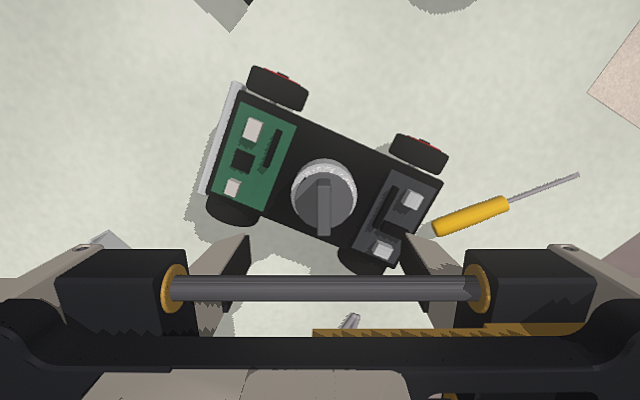

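The bar at (323,205) is centred between the fingers at x≈325. I'll go down and close gently.

Request:
apply_moves(
  commands=[
    [100, 0, 0, -0.3, 0],
    [100, 0, 0, -0.3, 0],
    [100, 0, 0, -0.3, 0],
    [100, 0, 0, -0.15, 0],
    [100, 0, 0, 0, 0],
    [100, 0, 0, 0, 0],
  ],
)

```text
clock: 4.0
position: [0.5652, 0.0215, 0.1273]
ee_rot: [1.198, 2.903, 0.001]
force: [-0.7, -0.4, 1.0]
width: 0.998
gripper_force: 0.0
```

Request:
apply_moves(
  commands=[
    [40, 0, 0, 0, 0],
    [30, 0, 0, 0, 0],
    [20, 0, 0, 0, 0],
    [20, 0, 0, 0, 0],
    [10, 0, 0, 0, 0],
    [5, 0, 0, 0, 0],
    [0, 0, 0, 0, 0],
    [0, 0, 0, 0, 0],
  ],
  newtons=5,
)

```text
clock: 5.0
position: [0.5648, 0.0213, 0.1268]
ee_rot: [-1.199, -2.904, -0.0]
force: [0.1, 0.5, 0.0]
width: 0.183
gripper_force: 0.0
```

```bash
python3 -c "
from h import *
s=observe();print(s)"
```

```text
{'clock': 5.0, 'joints': array([ 0.31388941,  0.48436397, -0.62318755,  1.76854679,  0.32995889,
        0.99487189,  0.3508876 ]), 'dq': array([0.00023415, 0.00044938, 0.00047312, 0.00086729, 0.00042755,
       0.00013087, 0.00084883]), 'joint_efforts': array([ 1.35897892e-03, -6.11133599e+01, -8.68389130e+00, -2.75252670e+01,
       -3.99277615e-02,  6.50154753e-02, -7.80245773e-05]), 'position': array([0.56481608, 0.02126045, 0.12681976]), 'ee_rot': array([-1.19858268e+00, -2.90394269e+00, -2.69850358e-05]), 'force': array([0.07608098, 0.46026836, 0.04766368]), 'ft_torque': array([ 0.02705235, -0.1197506 ,  0.00519479]), 'gripper_force': 0.0, 'width': 0.1826555094421435}
```

Request:
apply_moves(
  commands=[
    [0, 0, 0, 0, 0],
    [0, 0, 0, 0, 0],
    [0, 0, 0, 0, 0],
  ],
  newtons=5,
)

```text
clock: 5.38
position: [0.5648, 0.0212, 0.1269]
ee_rot: [1.199, 2.904, 0.0]
force: [-0.3, 0.2, 0.2]
width: 0.003
gripper_force: 0.0
```

Request:
apply_moves(
  commands=[
    [0, 0, 0, 0, 0],
    [0, 0, 0, 0, 0],
  ],
  newtons=5,
)

```text
clock: 5.62
position: [0.5648, 0.0213, 0.1268]
ee_rot: [-1.199, -2.904, -0.0]
force: [-0.9, 0.4, -0.4]
width: 0.005
gripper_force: 0.0
```

It shut on nothing. I'll look.

```bash
python3 - <<'E'
from h import *
s=observe()
im,D=imaging.get_image("wrist")
im2,D2=imaging.get_image("scene"); c=cam("scene")
u,v=proj(c,[.565,.021,.14])[0];print(u,v)
u,v=int(u),int(v)
cr=cv2.resize(im2[v-60:v+60,u-64:u+64],(640,600),interpolation=cv2.INTER_CUBIC)
im3,_=imaging.get_image("top"); 
cv2.imwrite("pics/w3.png",cv2.resize(im,(512,320))[...,::-1]);cv2.imwrite("pics/s3.png",cr[...,::-1])
E
```

```text
340.1328169288061 207.91084703107424
```

View pics/w3.png

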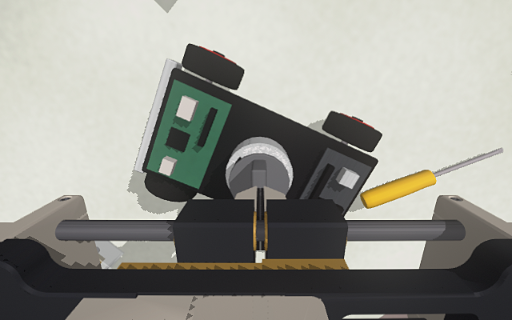

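View pics/s3.png

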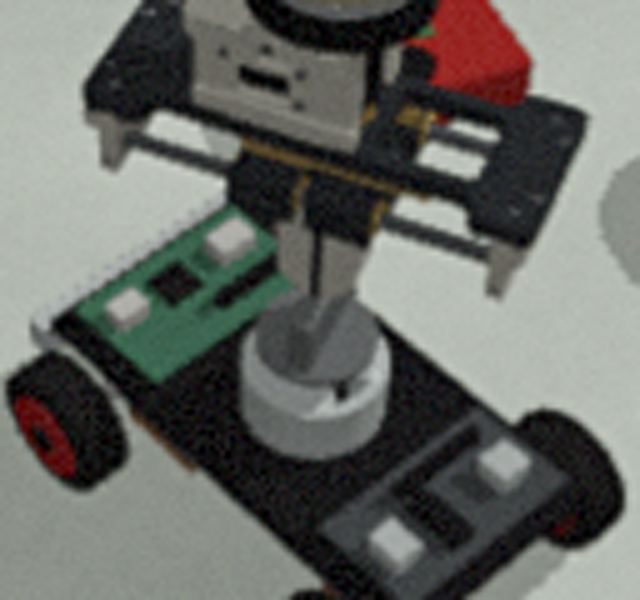

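The scene crop shows the shut fingertips at about (320,305), at or beyond the bar's far end at (340,295). I'll measure where the fingertips really are from depth.

```bash
python3 - <<'E'
from h import *
s=observe();print(s["position"],s["ee_rot"])
cw=cam("wrist",s);print("wristcam",cw[2],"\n",cw[3].round(3));print(imaging.camera_params("wrist")["tool_from_camera"].round(4) if hasattr(imaging.camera_params("wrist")["tool_from_camera"],'round') else imaging.camera_params("wrist")["tool_from_camera"])
print("tcp in wrist img",proj(cw,s["position"])*.8, "cap top",proj(cw,[.565,.021,.152])*.8)
cs=cam("scene");uv=proj(cs,np.vstack([s["position"],s["position"]+[0,0,.019],[.565,.021,.152]]));print("scene crop px",(uv-[340-64,207-60])*5)
im,D=imaging.get_image("scene");P=cloud(cs,D)
for (a,b) in[(320,300),(315,280),(300,250),(340,250),(330,300),(325,320),(300,340),(340,310)]:
    u,v=int(276+a/5),int(147+b/5);print((a,b),P[v,u].round(3),im[v,u])
im,D=imaging.get_image("wrist");Pw=cloud(cw,D)
for (a,b) in[(258,190),(258,200),(255,215),(268,190),(258,172),(300,215),(260,230)]:
    u,v=int(a/.8),int(b/.8);print("w",(a,b),Pw[v,u].round(3),D[v,u])
E
```

```text
[0.56488959 0.02128078 0.12686291] [1.19844341e+00 2.90389024e+00 1.29812804e-04]
wristcam [0.50922158 0.07878908 0.31602501] 
 [[ 0.705 -0.676 -0.212]
 [ 0.709  0.674  0.209]
 [ 0.001 -0.298  0.955]]
[[-2.000e-04  9.547e-01  2.975e-01  8.000e-02]
 [ 1.000e+00  5.000e-04 -9.000e-04  1.500e-03]
 [-1.000e-03  2.975e-01 -9.547e-01 -1.892e-01]
 [ 0.000e+00  0.000e+00  0.000e+00  1.000e+00]]
tcp in wrist img [[258.09968412 182.26724721]] cap top [[257.72915271 195.05889063]]
scene crop px [[319.94664058 323.41553399]
 [321.71154289 295.4941642 ]
 [321.79069267 286.64192352]]
(320, 300) [0.576 0.015 0.158] [ 97 100  98]
(315, 280) [0.571 0.015 0.166] [38 44 37]
(300, 250) [0.567 0.009 0.182] [107 107 103]
(340, 250) [0.582 0.02  0.194] [107 107  98]
(330, 300) [0.57  0.023 0.147] [69 74 72]
(325, 320) [0.573 0.02  0.139] [66 68 70]
(300, 340) [0.582 0.004 0.143] [55 55 57]
(340, 310) [0.561 0.032 0.127] [86 89 89]
w (258, 190) [0.559 0.027 0.161] 0.16927563
w (258, 200) [0.559 0.028 0.178] 0.15259503
w (255, 215) [0.541 0.045 0.238] 0.088033244
w (268, 190) [0.563 0.034 0.165] 0.16438544
w (258, 172) [0.551 0.035 0.152] 0.17476265
w (300, 215) [0.551 0.058 0.242] 0.08431758
w (260, 230) [0.546 0.043 0.241] 0.08724526
```

```bash
python3 - <<'E'
from h import *
s=observe();cw=cam("wrist",s);im,D=imaging.get_image("wrist");P=cloud(cw,D)
p=np.array(s["position"]);M=R.from_rotvec(s["ee_rot"]).as_matrix()
for u in(308,318,322,326,334,342):
    print(u,[(v,*(((P[v,u]-p)@M)*1000).round().astype(int)) for v in range(206,270,6)])
cs=cam("scene");im2,D2=imaging.get_image("scene");P2=cloud(cs,D2)
print("scene, tool frame mm")
for v in range(196,216,2): print(v,[tuple((((P2[v,u]-p)@M)*1000).round().astype(int)) for u in range(330,352,3)])
cr=cv2.resize(im[170:290,255:395],(700,600),interpolation=cv2.INTER_CUBIC);cv2.imwrite("pics/w4.png",cr[...,::-1])
E
```

```text
308 [(206, np.int64(15), np.int64(-10), np.int64(4)), (212, np.int64(11), np.int64(-10), np.int64(3)), (218, np.int64(6), np.int64(-11), np.int64(3)), (224, np.int64(2), np.int64(-11), np.int64(3)), (230, np.int64(-3), np.int64(-11), np.int64(2)), (236, np.int64(-8), np.int64(-11), np.int64(3)), (242, np.int64(10), np.int64(-8), np.int64(-44)), (248, np.int64(10), np.int64(-7), np.int64(-52)), (254, np.int64(36), np.int64(-4), np.int64(-106)), (260, np.int64(35), np.int64(-4), np.int64(-109)), (266, np.int64(36), np.int64(-3), np.int64(-114))]
318 [(206, np.int64(21), np.int64(-3), np.int64(-14)), (212, np.int64(21), np.int64(-3), np.int64(-25)), (218, np.int64(17), np.int64(-3), np.int64(-26)), (224, np.int64(13), np.int64(-3), np.int64(-26)), (230, np.int64(9), np.int64(-3), np.int64(-24)), (236, np.int64(10), np.int64(-2), np.int64(-36)), (242, np.int64(10), np.int64(-2), np.int64(-44)), (248, np.int64(10), np.int64(-2), np.int64(-51)), (254, np.int64(33), np.int64(-1), np.int64(-101)), (260, np.int64(31), np.int64(-1), np.int64(-102)), (266, np.int64(34), np.int64(-1), np.int64(-
[... 5118 characters left out ...]
[(np.int64(-8), np.int64(-20), np.int64(2)), (np.int64(-5), np.int64(-14), np.int64(3)), (np.int64(-24), np.int64(0), np.int64(-25)), (np.int64(-20), np.int64(5), np.int64(-23)), (np.int64(0), np.int64(5), np.int64(-1)), (np.int64(6), np.int64(10), np.int64(3)), (np.int64(8), np.int64(16), np.int64(2)), (np.int64(12), np.int64(22), np.int64(3))]
214 [(np.int64(-13), np.int64(-18), np.int64(3)), (np.int64(-12), np.int64(-12), np.int64(1)), (np.int64(-25), np.int64(0), np.int64(-20)), (np.int64(-18), np.int64(5), np.int64(-15)), (np.int64(-3), np.int64(6), np.int64(2)), (np.int64(3), np.int64(11), np.int64(6)), (np.int64(3), np.int64(18), np.int64(2)), (np.int64(7), np.int64(24), np.int64(4))]
```

View pics/w4.png

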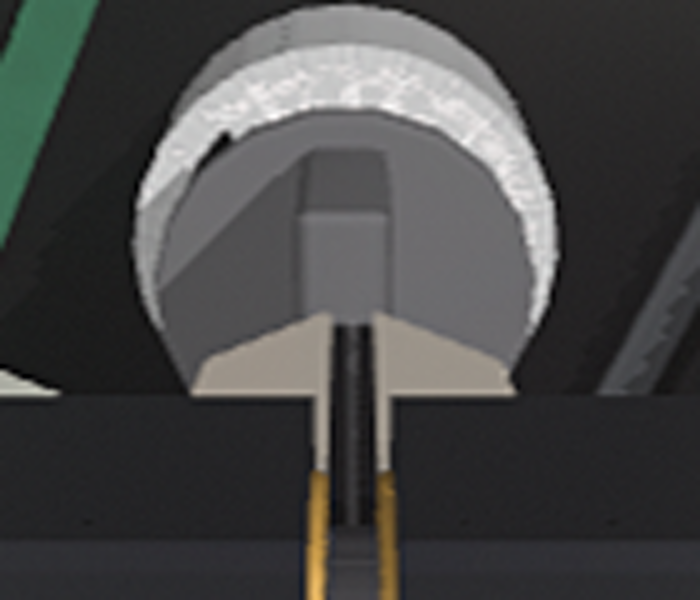

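Crop w4 shows the fingertips, inner corners at (330,315), standing just above the bar's top. The real tips are about 28 mm higher than the reported TCP, while sideways and along the bar they are centred. I'll open and descend further in small watched steps.

Request:
apply_moves(
  commands=[
    [50, 0, 0, 0, 0],
    [50, 0, 0, 0, 0],
    [50, 0, 0, 0, 0],
    [50, 0, 0, 0, 0],
    [50, 0, 0, 0, 0],
  ],
)

```text
clock: 6.6
position: [0.5648, 0.0212, 0.1269]
ee_rot: [1.199, 2.904, 0.0]
force: [0.0, -0.5, -0.9]
width: 0.478
gripper_force: 0.0
```

Request:
apply_moves(
  commands=[
    [50, 0, 0, -0.1, 0],
    [50, 0, 0, -0.1, 0],
    [50, 0, 0, -0.1, 0],
    [50, 0, 0, 0, 0],
  ],
)

```text
clock: 7.1
position: [0.5643, 0.0212, 0.1081]
ee_rot: [-1.198, -2.903, 0.001]
force: [-0.2, 0.3, -0.4]
width: 0.503
gripper_force: 0.0
```

```bash
python3 - <<'E'
from h import *
s=observe();print(s["position"],s["force"],s["width"])
cs=cam("scene");p=np.array(s["position"]);M=R.from_rotvec(s["ee_rot"]).as_matrix()
im,D=imaging.get_image("scene");q=(cloud(cs,D)-p)@M*1000
m=(abs(q[...,0])<16)&(abs(q[...,1])>14)&(abs(q[...,1])<45)
for sg in(1,-1):
  for v in range(198,222,1):
    r=q[v][m[v]&(q[v][:,1]*sg>0)]
    if len(r): print(sg,v,r.mean(0).round(),len(r),end=' ')
  print()
cv2.imwrite("pics/s5.png",cv2.resize(im[147:267,276:404],(640,600),interpolation=cv2.INTER_CUBIC)[...,::-1])
E
```

```text
[0.56434564 0.02120945 0.10809217] [-0.18523829  0.33487102 -0.44008507] 0.5034840515096316
1 204 [-12.  27. -70.] 2 1 205 [-12.  29. -67.] 6 1 206 [-11.  32. -65.] 9 1 207 [ -9.  34. -61.] 11 1 208 [-11.  34. -59.] 10 1 209 [-10.  34. -55.] 10 1 210 [-10.  33. -52.] 9 1 211 [ -9.  31. -46.] 9 1 212 [ -9.  31. -43.] 9 1 213 [ -8.  28. -36.] 9 1 214 [ -8.  29. -34.] 8 1 215 [ -7.  24. -27.] 7 1 216 [  0.  21. -14.] 8 1 217 [ -1.  23. -12.] 9 1 218 [ -3.  22. -10.] 10 1 219 [-4. 23. -9.] 10 1 220 [-6. 23. -8.] 10 1 221 [-2. 26. -1.] 7 
-1 198 [ -8. -28. -59.] 11 -1 199 [ -8. -28. -56.] 11 -1 200 [ -8. -28. -52.] 11 -1 201 [ -8. -28. -49.] 11 -1 202 [ -8. -28. -46.] 11 -1 203 [ -9. -28. -43.] 9 -1 204 [-10. -27. -42.] 7 -1 205 [ -2. -24. -31.] 10 -1 206 [  0. -23. -26.] 10 -1 207 [  0. -23. -23.] 10 -1 208 [  3. -22. -17.] 8 -1 209 [  1. -22. -16.] 7 -1 210 [ -1. -21. -15.] 7 -1 211 [ -4. -21. -15.] 6 -1 212 [ -8. -20. -16.] 7 -1 213 [ -9. -22. -13.] 7 -1 214 [-10. -22. -10.] 5 -1 215 [ -5. -28.   2.] 5 -1 216 [ -1. -35.  13.] 3 -1 217 [ -2. -34.  16.] 5 -1 218 [ -6. -33.  14.] 5 -1 219 [ -3. -35.  22.] 5 -1 220 [  1. -42.  34.] 4 -1 221 [ -2. -40.  33.] 4
```

View pics/s5.png

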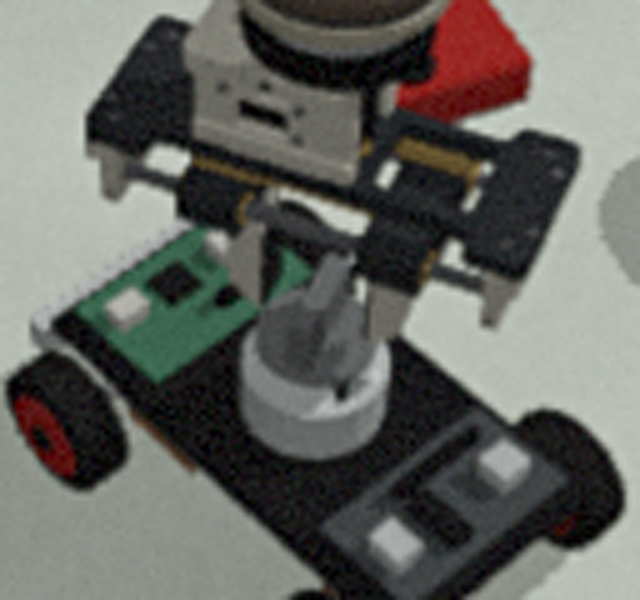

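The fingers now straddle the bar: (250,270) on the left, (380,310) on the right, tips about 13 mm above the flange. I'll go 6 mm lower and close.

Request:
apply_moves(
  commands=[
    [50, 0, 0, -0.1, 0],
    [30, 0, 0, 0, 0],
    [20, 0, 0, 0, 0],
    [15, 0, 0, 0, 0],
    [10, 0, 0, 0, 0],
    [5, 0, 0, 0, 0],
    [0, 0, 0, 0, 0],
    [0, 0, 0, 0, 0],
    [0, 0, 0, 0, 0],
  ],
  newtons=6,
)

```text
clock: 8.28
position: [0.5648, 0.0211, 0.1029]
ee_rot: [1.199, 2.904, -0.0]
force: [-1.7, -1.4, 4.1]
width: 0.131
gripper_force: 6.0
```

Gripped: 12 mm wide. I'll firm the grip, then press in small steps.

Request:
apply_moves(
  commands=[
    [0, 0, 0, 0, 0],
    [0, 0, 0, 0, 0],
    [0, 0, 0, 0, 0],
  ],
  newtons=30,
)

```text
clock: 8.65
position: [0.565, 0.0213, 0.1029]
ee_rot: [1.198, 2.904, 0.0]
force: [-2.0, -1.5, 5.5]
width: 0.128
gripper_force: 30.0
```

Request:
apply_moves(
  commands=[
    [0, 0, 0, -0.017, 0],
    [0, 0, 0, -0.017, 0],
    [0, 0, 0, 0, 0],
  ],
)

```text
clock: 9.02
position: [0.565, 0.0213, 0.1008]
ee_rot: [1.198, 2.904, 0.0]
force: [-1.5, -1.5, 5.7]
width: 0.131
gripper_force: 30.0
```

Request:
apply_moves(
  commands=[
    [0, 0, 0, -0.017, 0],
    [0, 0, 0, 0, 0],
  ],
)

```text
clock: 9.28
position: [0.565, 0.0213, 0.0999]
ee_rot: [1.198, 2.904, 0.0]
force: [-0.8, -2.4, 6.0]
width: 0.131
gripper_force: 30.0
```

Request:
apply_moves(
  commands=[
    [0, 0, 0, -0.017, 0],
    [0, 0, 0, 0, 0],
  ],
)

```text
clock: 9.52
position: [0.565, 0.0213, 0.0989]
ee_rot: [1.198, 2.904, 0.0]
force: [-1.3, -0.7, 5.5]
width: 0.126
gripper_force: 30.0
```

Request:
apply_moves(
  commands=[
    [0, 0, 0, -0.017, 0],
    [0, 0, 0, 0, 0],
  ],
)

```text
clock: 9.78
position: [0.565, 0.0213, 0.0979]
ee_rot: [1.198, 2.904, 0.0]
force: [-1.7, -1.7, 6.4]
width: 0.127
gripper_force: 30.0
```

Request:
apply_moves(
  commands=[
    [0, 0, 0, -0.017, 0],
    [0, 0, 0, 0, 0],
  ],
)

```text
clock: 10.02
position: [0.565, 0.0213, 0.0969]
ee_rot: [1.198, 2.904, 0.0]
force: [-1.5, -2.1, 6.6]
width: 0.133
gripper_force: 30.0
```

Request:
apply_moves(
  commands=[
    [0, 0, 0, -0.012, 0],
    [0, 0, 0, 0, 0],
  ],
)

```text
clock: 10.28
position: [0.565, 0.0213, 0.0963]
ee_rot: [1.198, 2.904, 0.0]
force: [-1.0, -1.6, 7.3]
width: 0.127
gripper_force: 30.0
```

Request:
apply_moves(
  commands=[
    [0, 0, 0, -0.01, 0],
    [0, 0, 0, 0, 0],
  ],
)

```text
clock: 10.52
position: [0.565, 0.0213, 0.0957]
ee_rot: [1.198, 2.904, 0.0]
force: [-1.2, -1.7, 7.3]
width: 0.128
gripper_force: 30.0
```

Request:
apply_moves(
  commands=[
    [0, 0, 0, -0.01, 0],
    [0, 0, 0, 0, 0],
  ],
)

```text
clock: 10.78
position: [0.565, 0.0213, 0.0951]
ee_rot: [1.198, 2.904, 0.0]
force: [-1.4, -1.2, 8.6]
width: 0.128
gripper_force: 30.0
```

Request:
apply_moves(
  commands=[
    [0, 0, 0, -0.01, 0],
    [0, 0, 0, 0, 0],
  ],
)

```text
clock: 11.02
position: [0.565, 0.0213, 0.0946]
ee_rot: [1.198, 2.904, 0.0]
force: [-2.9, -1.7, 8.7]
width: 0.125
gripper_force: 30.0
```

Request:
apply_moves(
  commands=[
    [0, 0, 0, -0.01, 0],
    [0, 0, 0, 0, 0],
  ],
)

```text
clock: 11.28
position: [0.565, 0.0213, 0.094]
ee_rot: [1.198, 2.903, 0.0]
force: [-1.9, -1.9, 7.5]
width: 0.129
gripper_force: 30.0
```

Request:
apply_moves(
  commands=[
    [0, 0, 0, -0.01, 0],
    [0, 0, 0, 0, 0],
  ],
)

```text
clock: 11.52
position: [0.565, 0.0213, 0.0934]
ee_rot: [1.198, 2.903, 0.0]
force: [-2.9, -2.6, 8.7]
width: 0.125
gripper_force: 30.0
```

Request:
apply_moves(
  commands=[
    [0, 0, 0, -0.008, 0],
    [0, 0, 0, 0, 0],
  ],
)

```text
clock: 11.78
position: [0.565, 0.0213, 0.0931]
ee_rot: [1.198, 2.903, 0.0]
force: [-2.6, -0.7, 10.3]
width: 0.13
gripper_force: 30.0
```

Request:
apply_moves(
  commands=[
    [0, 0, 0, -0.008, 0],
    [0, 0, 0, 0, 0],
  ],
)

```text
clock: 12.02
position: [0.5651, 0.0213, 0.093]
ee_rot: [1.198, 2.903, -0.0]
force: [-4.2, -3.3, 14.0]
width: 0.128
gripper_force: 30.0
```

Request:
apply_moves(
  commands=[
    [0, 0, 0, -0.008, 0],
    [0, 0, 0, 0, 0],
  ],
)

```text
clock: 12.28
position: [0.5652, 0.0213, 0.093]
ee_rot: [1.198, 2.903, -0.0]
force: [-6.5, -3.1, 19.4]
width: 0.127
gripper_force: 30.0
```

The floor is at z=0.0930, with the force leaping to 19 N. I'll ease off about 0.5 mm and start to twist, watching the side force.

Request:
apply_moves(
  commands=[
    [0, 0, 0, 0.022, 0],
    [0, 0, 0, 0, 0],
    [0, 0, 0, 0, 0],
  ],
)

```text
clock: 12.65
position: [0.565, 0.0213, 0.0933]
ee_rot: [1.198, 2.903, 0.0]
force: [-2.7, -1.8, 8.7]
width: 0.125
gripper_force: 30.0
```

Request:
apply_moves(
  commands=[
    [0, 0, 0, 0, 0.15],
    [0, 0, 0, 0, 0.15],
    [0, 0, 0, 0, 0],
  ],
)

```text
clock: 13.02
position: [0.5656, 0.0211, 0.0935]
ee_rot: [0.976, 2.985, 0.001]
force: [-1.3, -3.2, 8.9]
width: 0.125
gripper_force: 30.0
```

Request:
apply_moves(
  commands=[
    [0, 0, 0, 0, 0.17],
    [0, 0, 0, 0, 0.17],
    [0, 0, 0, 0, 0.16],
    [0, 0, 0, 0, 0],
  ],
)

```text
clock: 13.52
position: [0.5654, 0.0209, 0.0934]
ee_rot: [0.597, 3.083, -0.0]
force: [-2.2, -2.9, 9.0]
width: 0.131
gripper_force: 30.0
```

Request:
apply_moves(
  commands=[
    [0, 0, 0, 0, 0.17],
    [0, 0, 0, 0, 0.17],
    [0, 0, 0, 0, 0.16],
    [0, 0, 0, 0, 0],
  ],
)

```text
clock: 14.02
position: [0.5653, 0.0207, 0.0934]
ee_rot: [0.208, 3.134, -0.001]
force: [-1.9, -3.5, 9.1]
width: 0.131
gripper_force: 30.0
```

Request:
apply_moves(
  commands=[
    [0, 0, 0, 0, 0.17],
    [0, 0, 0, 0, 0.17],
    [0, 0, 0, 0, 0.16],
    [0, 0, 0, 0, 0],
  ],
)

```text
clock: 14.52
position: [0.5652, 0.0204, 0.0933]
ee_rot: [-0.184, 3.136, -0.001]
force: [-1.9, -4.9, 9.0]
width: 0.126
gripper_force: 30.0
```

Request:
apply_moves(
  commands=[
    [0, 0, 0, 0, 0.17],
    [0, 0, 0, 0, 0.17],
    [0, 0, 0, 0, 0.17],
    [0, 0, 0, 0, 0],
    [0, 0, 0, 0, 0],
  ],
)

```text
clock: 15.15
position: [0.5653, 0.0201, 0.0933]
ee_rot: [-0.58, 3.087, -0.002]
force: [-1.7, -4.6, 7.8]
width: 0.129
gripper_force: 30.0
```

```bash
python3 -c "
from h import *
s=observe();print(s['position'],s['ft_torque'],s['force'],s['joints'].round(2)); e=s['ee_rot'];print('bar',(np.degrees(2*np.arctan2(e[1],e[0]))-180)%180)"
```

```text
[0.56525277 0.02013831 0.09326806] [-1.07511911  0.32320035  0.03164021] [-1.65942315 -4.55641769  7.79620194] [ 0.48  0.61 -0.89  1.79  0.56  1.01  1.31]
bar 21.267515374733165
```

The bar is at 21.3°, in line with the car. I'll let it up slowly.

Request:
apply_moves(
  commands=[
    [0, 0, -0.008, 0.03, 0],
    [0, 0, 0, 0.03, 0],
    [0, 0, 0, 0.03, 0],
    [0, 0, 0, 0, 0],
  ],
)

```text
clock: 15.65
position: [0.5652, 0.0202, 0.0985]
ee_rot: [-0.58, 3.087, -0.001]
force: [-0.8, -4.0, 6.9]
width: 0.126
gripper_force: 30.0
```

Request:
apply_moves(
  commands=[
    [0, 0, 0, 0.03, 0],
    [0, 0, 0, 0.03, 0],
    [0, 0, 0, 0, 0],
  ],
)

```text
clock: 16.02
position: [0.565, 0.0204, 0.102]
ee_rot: [-0.581, 3.087, -0.001]
force: [0.2, -5.6, 4.9]
width: 0.13
gripper_force: 30.0
```

Request:
apply_moves(
  commands=[
    [0, 0, 0, 0.03, 0],
    [0, 0, 0, 0.03, 0],
    [0, 0, 0, 0, 0],
  ],
)

```text
clock: 16.4
position: [0.5645, 0.0208, 0.1054]
ee_rot: [0.581, -3.087, 0.0]
force: [-1.6, -4.6, 4.1]
width: 0.128
gripper_force: 30.0
```

It is past the locked height with the spring still pushing, so it is free. I'll keep lifting.

Request:
apply_moves(
  commands=[
    [0, 0, -0.008, 0.03, 0],
    [0, 0, 0, 0.03, 0],
    [0, 0, 0, 0.03, 0],
    [0, 0, 0, 0, 0],
  ],
)

```text
clock: 16.9
position: [0.5645, 0.0207, 0.1109]
ee_rot: [0.582, -3.087, -0.001]
force: [-1.4, -0.8, -0.0]
width: 0.126
gripper_force: 30.0
```

Request:
apply_moves(
  commands=[
    [0, 0, 0, 0.05, 0],
    [0, 0, 0, 0.05, 0],
    [0, 0, 0, 0.05, 0],
    [0, 0, 0, 0, 0],
  ],
)

```text
clock: 17.4
position: [0.5652, 0.0205, 0.1203]
ee_rot: [-0.581, 3.087, 0.0]
force: [0.0, 0.5, 0.1]
width: 0.122
gripper_force: 30.0
```

Out cleanly with no side force. I'll lift and carry it over the bowl.

Request:
apply_moves(
  commands=[
    [0, 0, 0, 0.25, 0],
    [0, 0, 0, 0.5, 0],
    [0, 0, 0, 0.5, 0],
    [0, 0, 0, 0.1, 0],
  ],
)

```text
clock: 17.9
position: [0.566, 0.021, 0.2036]
ee_rot: [-0.581, 3.084, -0.0]
force: [0.9, 0.1, -1.2]
width: 0.134
gripper_force: 30.0
```

Request:
apply_moves(
  commands=[
    [0, -0.08, 0.25, 0, 0],
    [0, -0.15, 0.5, 0, 0],
    [0, -0.17, 0.6, 0, 0],
    [0, -0.17, 0.6, 0, 0],
    [0, -0.17, 0.6, 0, 0],
    [0, -0.17, 0.6, 0, 0],
    [0, -0.17, 0.6, 0, 0],
    [0, -0.17, 0.6, 0, 0],
    [0, -0.12, 0.4, 0, 0],
    [0, -0.05, 0.25, 0, 0],
    [0, 0, 0, 0, 0],
    [0, 0, 0, 0, 0],
  ],
)

```text
clock: 19.4
position: [0.48, 0.3191, 0.2004]
ee_rot: [0.579, -3.087, 0.002]
force: [0.3, -0.8, -1.2]
width: 0.129
gripper_force: 30.0
```

```bash
python3 - <<'E'
from h import *
s=observe();print(s["position"],s["force"],s["width"],s["joints"].round(2))
im,D=imaging.get_image("wrist");c=cam("wrist",s);P=cloud(c,D);P[D==0]=np.nan
cv2.imwrite("pics/w6.png",im[...,::-1])
q=P[(P[...,2]>.016)&(P[...,2]<.027)&(np.hypot(P[...,0]-.478,P[...,1]-.321)<.09)]
print(len(q),q[:,:2].min(0),q[:,:2].max(0),cv2.minEnclosingCircle(q[:,:2].astype(np.float32)))
p=np.array(s["position"]);q=P[(P[...,2]>.05)&(np.hypot(P[...,0]-p[0],P[...,1]-p[1])<.035)];print("low z near tool",np.percentile(q[:,2],[0.5,2,5,20]),len(q))
E
```

```text
[0.48001332 0.31911889 0.20040247] [ 0.30800344 -0.80928831 -1.21558812] 0.12918341534664932 [-0.03  0.53 -0.96  1.63  0.45  1.22  0.85]
920 [0.4154334  0.25740655] [0.54125563 0.38876044] ((0.48070335388183594, 0.3230162560939789), 0.06585037708282471)
low z near tool [0.22021998 0.22122322 0.2220445  0.31307598] 27544
```

View pics/w6.png

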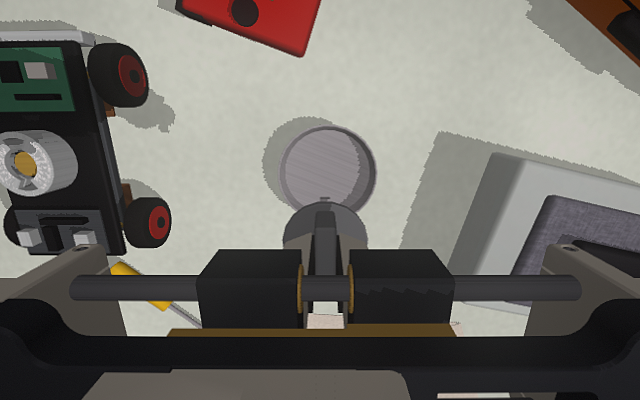

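The cap is held upright at (325,230) and the bowl at (328,165) centres at (0.481,0.323). I'll shift 4 mm in y and go down.

Request:
apply_moves(
  commands=[
    [0, 0, 0.06, -0.2, 0],
    [0, 0, 0, -0.5, 0],
    [0, 0, 0, -0.6, 0],
    [0, 0, 0, -0.6, 0],
    [0, 0, 0, -0.5, 0],
    [0, 0, 0, -0.3, 0],
    [0, 0, 0, -0.2, 0],
    [0, 0, 0, -0.1, 0],
    [0, 0, 0, 0, 0],
  ],
)

```text
clock: 20.58
position: [0.4798, 0.3241, 0.0212]
ee_rot: [-0.581, 3.087, 0.0]
force: [0.3, 0.4, -0.4]
width: 0.128
gripper_force: 30.0
```

Request:
apply_moves(
  commands=[
    [0, 0, 0, -0.03, 0],
    [0, 0, 0, -0.03, 0],
    [0, 0, 0, -0.03, 0],
    [0, 0, 0, 0, 0],
  ],
)

```text
clock: 21.08
position: [0.4796, 0.3238, 0.0154]
ee_rot: [0.581, -3.087, 0.0]
force: [0.1, -0.9, -0.8]
width: 0.129
gripper_force: 30.0
```

Request:
apply_moves(
  commands=[
    [0, 0, 0, -0.017, 0],
    [0, 0, 0, -0.017, 0],
    [0, 0, 0, 0, 0],
  ],
)

```text
clock: 21.45
position: [0.4796, 0.3238, 0.0133]
ee_rot: [0.581, -3.087, 0.0]
force: [-0.4, -0.1, 0.4]
width: 0.126
gripper_force: 30.0
```

Request:
apply_moves(
  commands=[
    [0, 0, 0, -0.01, 0],
    [0, 0, 0, -0.01, 0],
    [0, 0, 0, 0, 0],
  ],
)

```text
clock: 21.82
position: [0.4796, 0.3238, 0.0122]
ee_rot: [0.581, -3.087, 0.0]
force: [-0.1, 0.1, -1.1]
width: 0.13
gripper_force: 30.0
```

Request:
apply_moves(
  commands=[
    [0, 0, 0, -0.008, 0],
    [0, 0, 0, 0, 0],
  ],
)

```text
clock: 22.08
position: [0.4797, 0.324, 0.012]
ee_rot: [-0.581, 3.087, 0.0]
force: [0.3, -1.4, 3.7]
width: 0.126
gripper_force: 30.0
```

It is on the floor with 3.7 N. I'll release, then retreat.

Request:
apply_moves(
  commands=[
    [0, 0, 0, 0, 0],
    [14, 0, 0, 0, 0],
    [18, 0, 0, 0, 0],
    [25, 0, 0, 0, 0],
    [40, 0, 0, 0, 0],
    [40, 0, 0, 0, 0],
  ],
  newtons=4,
)

```text
clock: 22.82
position: [0.4796, 0.3239, 0.0117]
ee_rot: [0.581, -3.087, -0.0]
force: [-0.0, -0.1, -0.1]
width: 0.387
gripper_force: 0.0
```

Request:
apply_moves(
  commands=[
    [40, 0, 0, 0.1, 0],
    [40, 0, 0, 0.3, 0],
    [40, 0, 0, 0.5, 0],
    [40, 0, 0, 0.6, 0],
    [40, 0, 0, 0.6, 0],
    [40, 0, 0, 0.6, 0],
    [40, 0, 0, 0.3, 0],
    [40, 0, 0, 0, 0],
    [40, 0, 0, 0, 0],
  ],
)

```text
clock: 23.95
position: [0.4793, 0.3232, 0.1905]
ee_rot: [0.581, -3.086, 0.002]
force: [0.9, -0.1, -1.1]
width: 0.4
gripper_force: 0.0
```

```bash
python3 - <<'E'
from h import *
s=observe();print(s["position"],s["force"],s["width"])
im,D=imaging.get_image("wrist");c=cam("wrist",s);P=cloud(c,D);P[D==0]=np.nan
cv2.imwrite("pics/w7.png",im[...,::-1])
for lo,hi in [(.03,.037),(.055,.065)]:
    q=P[(P[...,2]>lo)&(P[...,2]<hi)&(np.hypot(P[...,0]-.48,P[...,1]-.323)<.06)]
    if len(q):print(len(q),q.mean(0),q[:,2].std(),cv2.minAreaRect(q[:,:2].astype(np.float32)))
E
```

```text
[0.47926679 0.32317975 0.1905362 ] [ 0.91815801 -0.11894206 -1.09311437] 0.3998704143657058
1108 [0.48019676 0.32481013 0.03324699] 0.0007954520943689715 ((0.48146525025367737, 0.3253306746482849), (0.0539846234023571, 0.055035728961229324), 21.781505584716797)
426 [0.48128414 0.32516015 0.06088607] 0.0009921285281021938 ((0.4819868206977844, 0.3253806531429291), (0.04566420987248421, 0.011765915900468826), 21.472412109375)
```

View pics/w7.png

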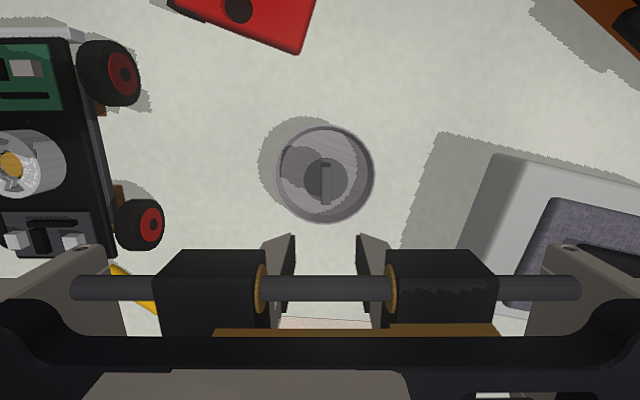

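The cap stands upright, bar up, in the middle of the bowl at (325,180). Its flange is at 33 mm and its bar top at 61 mm, as expected, and the robot is clear.

```bash
python3 -c "
from cell import arm
print(arm.sign_off())"
```

```text
the job is handed in; nothing more can be done
None
```

The battery tube is open and the cap stands upright, bar up, in the middle of the steel bowl; I handed the job in at about 24 s, with at most 19 N measured on the tube, after a first grip that closed on air just above the bar and was redone lower.

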